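Fold out the display's handle as a stand and hold it upright

ROBOT

A 7-joint arm with a two-finger parallel gripper is mounted at the origin on the work surface. World frame = base frame: x ahead of the robot, y to its left, z up, the work surface at z = 0. Lengths are in mm, angles in rad, forces in N, time in s.
With the tool pointing down it reaches from about 400 to 875 mm from the base axis. Payload 19.3 kg.
Tool frame: the origin (TCP) lies at the very end of the fingers, on their centre line; the grasp point (between the pads) lies 19 mm behind it (grip_point_offset is the z of the grasp point in the tool frame, in mm); z points along the fingers, y is the line along which they close (so a half turn about z gives the same grasp; the last joint's range is limited). The gripper opens to 85 mm and grips with 20 to 120 N. Pads are 22 mm wide; open, the fingers measure 114 mm over their backs; the gripper's body (76 mm by 85 mm) begins 54 mm behind the grasp point. The pads swing forward as they close: fully open they stand 13 mm farther back than shut.
Start: joints at [-1.203, 0.521, -0.036, 1.599, 0.021, 1.021, -0.113], TCP at [264.984, 566.037, 231.291] pointing down, gripper open.
Joint ranges: [-2.91, 2.91], [-0.3, 2.13], [-1.5, 1.42], [0.17, 2.43], [-1.26, 4.41], [0.16, 1.93], [-2.52, 2.52]. Speed limits (rad/s): [1.89, 1.89, 2.39, 2.39, 3.01, 3.01, 3.01].

INTERFACE

Orientations are given as a 3x3 rotation matrix whose columns are the frame's x, y, z axes.
In Python, from workcell import movep, movel, goto_joints, open_gripper, clamp, wait, inverse_kinematics, read_state, camera, PlanningError, finish_job, grip_point_offset gives the robot as it stands. Calls block until the motion is done:
- movep(position, orientation): joint-space move of the TCP to a pose.
- movel(position, frame=None, max_speed=150, guard=None): straight line of the TCP; frame=None keeps the orientation; max_speed is the mean speed in mm/s. With guard (N) it stops when the force on the tool has changed by that much, and returns True; else False.
- goto_joints(angles): joint-space move.
- open_gripper() and clamp(): open the fingers fully, or close them until they stop; the grip force is fixed at half the most.
- wait(seconds).
- inverse_kinematics(position, orientation): joint angles nearest the present ones, or None.
- read_state(): the state.
- camera(name): name is "scene" or "top" or "wrist"; returns a dict with "image" (480x640x3 uint8, blue, green, red), "range_z" (480x640 float32, mm along the optical axis (not along the pixel's ray), 0 where there is no reading), "fx", "fy", "cx", "cy" (pixels), "dist_coeffs" ([k1, k2, p1, p2, k3] as OpenCV has them; the pictures are not rectified), "cam_to_world" (4x4, takes a point from camera to world coordinates). Camera axes: x right, y up, looking along -z (the intrinsics and any distortion apply to the point x, -y, -z); pixel columns grow to the right and rows downward; lengths in mm; the calibration is good to about 2 mm. A picture is of the moment at which its call begins.
A pose or a line that the arm cannot do raises PlanningError and nothing moves.
- finish_job(): hands the job in; it is judged then, once.
The state is a dict: "time": time; "qpos": joint angles; "qvel": joint speeds; "joint_efforts": joint torques, N m; "eef_pos": TCP position; "tool_rot": TCP orientation; "ft_force": force on the tool from outside, world axes, zero at the start; "torque": the same for the moment, N m; "finger_gap": finger opening in mm; "gripper_force": force on a finger pad.
Only numpy, scipy, OpenCV 4.12 (cv2) and the standard library are available. Lean on these libraries where they do the work, as an engineer would, in place of code of your own. Each camera call takes 0.05 s, during which the arm holds its last target. There are 200 camera calls.

TASK

While the portable display still leans against the bamboo drawer unit, swing its orange-gripped carrying handle back and down past its snap until it is fully out as the rear stand. Then take the display by its top edge, tip it up on the spot until it stands upright on its lower edge with the stand's bar down at the desk and nothing against the unit, and finish while still gripping it firmly there, so it cannot tip while I plug in the cable. Leave the other things where they are.

Things in the scene. Friction and masses are not known exactly. Their poses are not given: they have to be found in the camera images.
- display: portable display, grey slab 250 mm wide, 178 high, 16 thick, 0.75 kg, loose. Origin: middle of lower edge, mid-thickness. Own x: along the width; own z: up the slab; own y: out of the black screen (the vented back faces own -y). Starts leaning about 0.4 rad, top towards own +y, screen against the drawer unit's upper edge, lower edge on the desk (friction about 0.6).
- display_top (a point): middle of the display's top edge, mid-thickness, 178 mm up own z. The edge is 16 mm thick and can be pinched across its thickness (along the display's own y).
- handle_stand (a joint): angle a of the U-shaped carrying handle that is also the rear stand, hinged on hubs at the display's side edges. 0 = folded up, in the display's plane; it grows as the bar swings out behind the back (own -y); 2.45 = fully out, at its stop. Bar centre = hub + 113 mm*(cos a * own z - sin a * own y). A light spring (under 0.1 N m) holds it at 0; past about 0.8 it snaps on to 2.45 by itself.
- handle_hub (a point): point on the handle's hinge axis in the middle of the display's width and thickness, 100 mm up from the lower edge; the axis runs along the display's own x.
- handle_bar (a point): middle of the handle's round bar (along own x, orange grip 150 mm long, 14 mm thick). Folded up, its axis is 35 mm above the display's top edge. Out as a stand it is the foot, about 65 mm behind the display: it meets the desk when the display leans back 0.09 rad, and hangs about 6 mm above it when the display is exactly vertical.
- drawer_unit: bamboo drawer unit, 280 mm (own x) x 170 mm (own y) x 100 mm high, fixed to the desk. Origin: centre of its underside. The display leans on its own -y long side.
- succulent: bystander: succulent in a white pot, 68 mm wide, about 85 mm high, on the desk behind the display's back. Origin: centre of its underside.
- fruit_jar: bystander: red fruit-shaped jar with green leaves, 68 mm wide, 57 mm high, standing on top of the drawer unit. Origin: centre of its underside.
- notebook: bystander: thick blue notebook lying flat, 148 x 105 x 18 mm, on the desk. Origin: centre of its underside.
- phone_stand: bystander: phone on a white round-footed stand, 225 mm high, on the desk on the other side of the drawer unit. Origin: centre of its foot.

How it is judged:
By the outcome, as a careful person would: the job done as asked, in the order asked, and still so for the second after the job is handed in, while the arm keeps its last pose, push and grip.
It also fails if it takes over 38 s, if anything falls off the work surface, if the arm or the gripper's body presses on something with over 40 N, if the wrist force passes 120 N, or if a joint passes its speed limit or range.

## Working session

There is one attempt and no reset: what is moved stays moved. The work goes in short steps, each a Python script; the robot and the scene stay as the last script left them, time stands still between calls to the robot, and variables do not carry over. Pictures are saved under pics/ and viewed, at most 10 in all, crops included, and the job is handed in when it is done.

```bash
mkdir -p pics; ls; python3 - <<'E'
from workcell import *
import cv2,numpy as np,pickle
ims=[]
d={}
for n in("scene","top"):
    c=camera(n);d[n]=c;ims.append(c["image"])
    print(n,c["fx"],c["cx"],c["cy"],c["dist_coeffs"],np.round(c["cam_to_world"],3).tolist(),(c["range_z"]>0).mean())
    cv2.imwrite(f"pics/{n}0.png",c["image"])
pickle.dump(d,open("c0.pkl","wb"))
print(read_state(),grip_point_offset)
E
```

```text
pics
scene 493.66799877163163 324.0159249593522 242.57916853498094 [-0.12544134  0.          0.          0.          0.        ] [[0.812, -0.478, 0.334, 972.973], [0.583, 0.65, -0.488, -619.558], [0.016, 0.591, 0.806, 1131.878], [0.0, 0.0, 0.0, 1.0]] 0.99611328125
top 475.6076632082699 319.3606751454533 237.4972853832999 [0.02605726 0.         0.         0.         0.        ] [[-0.002, 0.997, -0.075, 488.375], [-1.0, -0.004, -0.022, -40.665], [-0.022, 0.075, 0.997, 1291.624], [0.0, 0.0, 0.0, 1.0]] 0.99611328125
{'time': 0.1, 'qpos': array([-1.20324584,  0.52195612, -0.03629569,  1.59989557,  0.02121057,
        1.02114073, -0.11278578]), 'qvel': array([ 0.00030322, -0.00088214,  0.00142051, -0.00204926, -0.0026757 ,
        0.00021112, -0.00145925]), 'joint_efforts': array([ 4.22900586e-03, -9.28484559e+01,  1.98397078e+00, -3.70534587e+01,
        1.81229284e-02,  5.34001272e-03, -8.27866688e-05]), 'eef_pos': array([264.8673409 , 565.78464305, 230.80243988]), 'tool_rot': array([[-9.05699171e-01,  4.23920860e-01, -3.41453047e-04],
       [ 4.23920987e-01,  9.05698672e-01, -9.55552249e-04],
       [-9.58249603e-05, -1.01019199e-03, -9.99999485e-01]]), 'ft_force': array([-0.45111217,  0.56943325,  0.05136972]), 'torque': array([-0.03948297, -0.02180599,  0.03701974]), 'gripper_force': 0.0, 'finger_gap': 85.4490369853951} -18.700000000000003
```

View pics/scene0.png

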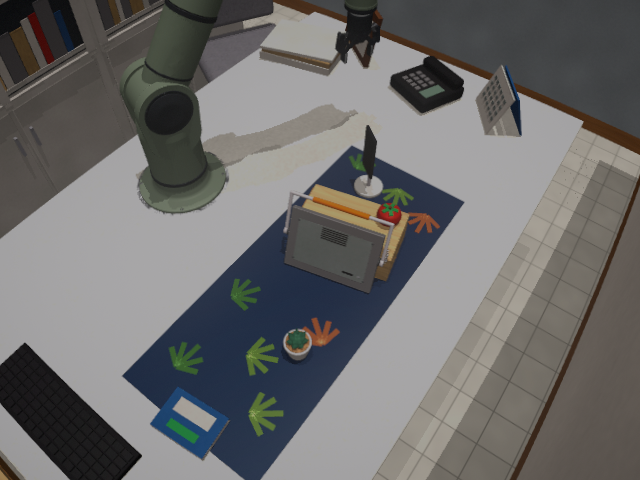

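View pics/top0.png

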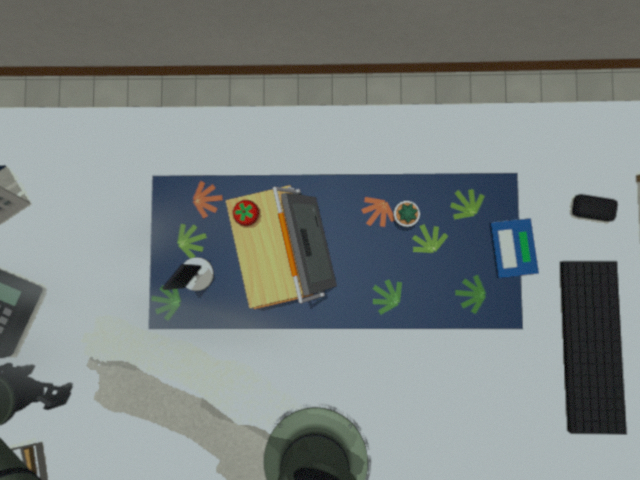

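The scene view shows the display's grey back around (335,245) with the orange grip from (313,198) to (368,215), the jar at (388,215) and the succulent at (297,343). The top view shows the grip at (288,250), the display to its right and the succulent at (407,213). Next I'll measure them.

```bash
cat > h.py <<'E'
import numpy as np,cv2
def cloud(c):
    v,u=np.mgrid[0:480,0:640].astype(np.float64)
    K=np.array([[c["fx"],0,c["cx"]],[0,c["fy"],c["cy"]],[0,0,1.]])
    p=cv2.undistortPoints(np.stack([u.ravel(),v.ravel()],1)[:,None],K,np.array(c["dist_coeffs"]))[:,0]
    z=c["range_z"].ravel().astype(float); T=np.array(c["cam_to_world"])
    P=np.stack([p[:,0]*z,-p[:,1]*z,-z],1)@T[:3,:3].T+T[:3,3]
    P[z==0]=np.nan
    return P.reshape(480,640,3)
def line(P):
    m=np.median(P,0); P=P[np.linalg.norm(P-m,axis=1)<100]; m=P.mean(0); return m,np.linalg.svd(P-m,full_matrices=False)[2]
E
python3 - <<'E'
import pickle,numpy as np,cv2
from h import *
d=pickle.load(open("c0.pkl","rb"));np.set_printoptions(precision=3,suppress=True)
box={"scene":(300,185,375,225),"top":(275,200,305,295)}
for n in d:
    c=d[n];P=cloud(c);hsv=cv2.cvtColor(c["image"],cv2.COLOR_BGR2HSV)
    m=cv2.inRange(hsv,(8,190,120),(17,255,255))>0
    b=box[n];k=np.zeros_like(m);k[b[1]:b[3],b[0]:b[2]]=1
    m&=k&(P[...,2]>150)
    Q=P[m];c0,V=line(Q);t=(Q-c0)@V[0]
    print(n,"grip",len(Q),np.median(Q,0),V[0],"ext",t.min(),t.max(),"mid",c0+V[0]*(t.min()+t.max())/2)
    r=cv2.inRange(hsv,(0,150,60),(6,255,255))>0
    if n=="top":
        Q=P[205:225,235:260][r[205:225,235:260]];print("jar",Q.mean(0),Q.min(0),Q.max(0))
        Q=P[200:227,393:422].reshape(-1,3);Q=Q[Q[:,2]>40];print("succ",Q.mean(0),Q.min(0),Q.max(0))
        Q=P[250:290,175:215].reshape(-1,3);Q=Q[Q[:,2]>30];print("phone",Q.min(0),Q.max(0))
        Q=P[190:310,225:305].reshape(-1,3);Q=Q[abs(Q[:,2]-100)<6].astype(np.float32);print("unit",cv2.minAreaRect(Q[:,:2].copy()),np.median(Q,0))
    else:
        Q=P[215:280,300:375].reshape(-1,3);Q=Q[(Q[:,2]>15)&(Q[:,2]<160)]
        for i in range(6):
            m0=Q.mean(0);N=np.linalg.svd(Q-m0,full_matrices=False)[2][2];e=abs((Q-m0)@N);Q=Q[e<max(2,2*e.std())]
        print("back plane",len(Q),m0,N,"lean",np.arcsin(abs(N[2])),"x,yext",Q.min(0),Q.max(0))
        # silhouettes of the slab: points on plane
        A=P[180:300,270:400].reshape(-1,3);A=A[(abs((A-m0)@N)<4)]
        ny=N*np.sign(N[1]);ax=np.cross(ny,[0,0,1]);ax/=np.linalg.norm(ax);az=np.cross(ax,ny)
        w=A@ax;h=A[:,2]/az[2]
        print("axes",ax,ny,az,"width ext",np.percentile(w,[0,.5,2,98,99.5,100]),"z/az",np.percentile(h,[1,98,99.5,100]))
        print("back-plane offset",m0@ny)
E
```

```text
scene grip 254 [561.841  55.131 203.46 ] [0.975 0.223 0.003] ext -75.72550642907444 70.34372670891462 mid [558.114  54.231 203.152]
back plane 2481 [580.066   7.01   92.923] [ 0.204 -0.896  0.394] lean 0.40478708434180305 x,yext [466.065 -44.422  15.059] [693.093  54.05  159.941]
axes [ 0.975  0.222 -0.   ] [-0.204  0.896 -0.394] [-0.087  0.384  0.919] width ext [391.243 420.648 432.822 679.75  691.602 722.746] z/az [ -1.632 220.447 224.026 228.11 ]
back-plane offset -148.54802214512875
top grip 273 [546.219  54.913 203.541] [-0.975 -0.222  0.004] ext -78.62930369844003 66.86867143622557 mid [555.936  56.431 203.528]
jar [nan nan nan] [nan nan nan] [nan nan nan]
succ [ 642.1   -238.921   65.026] [ 610.21  -274.252   48.221] [ 675.841 -208.141   88.144]
phone [452.618 285.98   75.563] [511.214 331.613 228.287]
unit ((558.0194091796875, 99.185302734375), (284.2048645019531, 191.862548828125), 13.106461524963379) [539.112 123.592  99.86 ]
```

```bash
cat >> h.py <<'E'
ax=np.array([.975,.222,0]);ax/=np.linalg.norm(ax);hh=np.array([-ax[1],ax[0],0]);up=np.array([0,0,1.])
O=555.5*ax-151.5*hh+3.2*up; O[2]=3.2
def axes(l): # lean l toward unit: own y, own z
    return np.cos(l)*hh-np.sin(l)*up, np.sin(l)*hh+np.cos(l)*up
E
python3 - <<'E'
from workcell import *
from h import *
hub=O+100*axes(.405)[1]; bar=O+213*axes(.405)[1];print("O",O,"hub",hub,"bar",bar)
P=lambda s,z:np.array([*(hub+s*hh)[:2],z])
best=None
for s in(1,-1):
    y=s*ax;R=np.column_stack([np.cross(y,-up),y,-up])
    ok=[inverse_kinematics(P(a,b),R) for a,b in((77,300),(77,178),(-45,178),(-45,260))]
    print(s,[None if q is None else np.round(q,2) for q in ok])
    if all(q is not None for q in ok) and (best is None or abs(ok[0][6])<best[0]): best=(abs(ok[0][6]),R)
R=best[1]
clamp();movep(P(77,300),R);movel(P(77,178),max_speed=120)
s=read_state();print(s["time"],s["eef_pos"],s["ft_force"])
g=movel(P(-45,178),max_speed=70,guard=12)
s=read_state();print(g,s["time"],(s["eef_pos"]-hub)@hh,s["ft_force"])
c=camera("scene");cv2.imwrite("pics/s1.png",cv2.resize(c["image"][150:330,230:470],(800,600)))
E
```

```text
O [575.27167546 -24.39260989   3.2       ] hub [566.52406095  14.02596733  95.11023972] bar [556.63925656  57.43895959 198.9688106 ]
1 [array([-0.58,  0.37,  0.42,  1.71, -0.17,  1.1 ,  0.12]), array([-0.52,  0.5 ,  0.36,  1.85, -0.23,  0.83,  0.17]), array([-0.35,  0.55,  0.42,  1.8 , -0.29,  0.86,  0.43]), array([-0.42,  0.46,  0.52,  1.72, -0.26,  1.03,  0.42])]
-1 [array([-1.06,  0.77,  1.39,  1.73, -0.78,  1.33, -2.42]), array([-0.99,  0.87,  1.22,  1.87, -0.92,  1.12, -2.32]), array([-0.76,  0.9 ,  1.22,  1.82, -0.94,  1.15, -2.12]), array([-0.78,  0.75,  1.23,  1.73, -0.75,  1.22, -2.26])]
4.05 [549.7908062   89.12717598 178.61122564] [ 0.34553611 -0.12275006 -0.02879057]
False 5.9417 -44.655021193244586 [-0.13297887  0.79446622 -0.45328238]
```

View pics/s1.png

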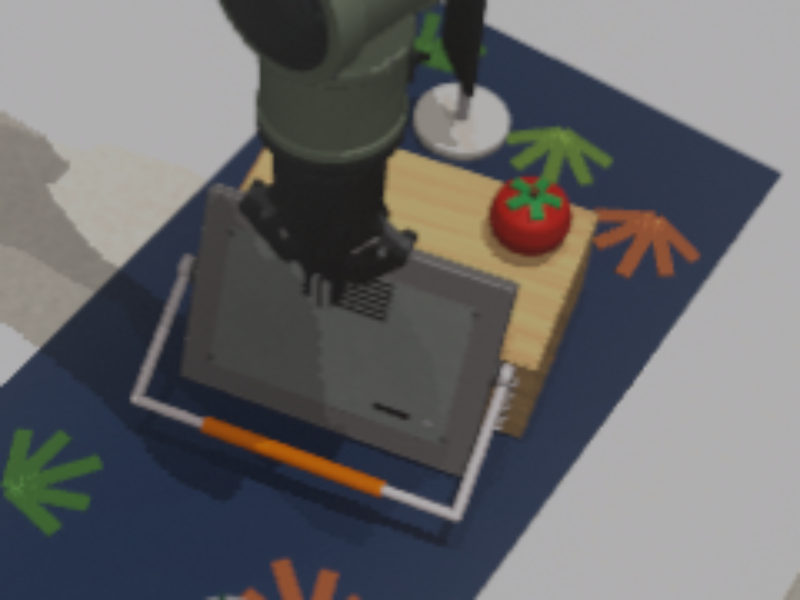

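The handle has snapped out: its orange bar runs from about (200,425) to (385,490) in the crop, and the display still leans on the unit. I'll go to the pre-grasp pose and remeasure.

```bash
cat >> h.py <<'E'
def pose(l,d,s,O=None):  # TCP at own z = d on slab with lean l ; tool y = s*own y
    O=globals()["O"] if O is None else O
    oy,oz=axes(l); y=s*oy; return O+d*oz, np.column_stack([np.cross(y,-oz),y,-oz])
def measure(c):
    P=cloud(c);hsv=cv2.cvtColor(c["image"],cv2.COLOR_BGR2HSV)
    Q=P[150:330,230:430].reshape(-1,3);oy,oz=axes(.405)
    r=Q-O; Q=Q[(abs(r@ax)<105)&(r@oz>15)&(r@oz<165)&(abs(r@oy+8)<25)]
    for i in range(8):
        m0=Q.mean(0);N=np.linalg.svd(Q-m0,full_matrices=False)[2][2];e=abs((Q-m0)@N);Q=Q[e<max(2,2*e.std())]
    N*=np.sign(N[1]);print("plane",len(Q),"lean",np.arcsin(-N[2]),"yaw",np.arctan2(-N[0],N[1])-np.arctan2(ax[1],ax[0]),"mid O.n",m0@N+8,"exp",O@N)
    m=(cv2.inRange(hsv,(8,190,80),(17,255,255))>0);k=np.linalg.norm(P-O,axis=2)<160;m&=k
    B=P[m];print("bar",len(B),np.median(B,0)-O, "own x,h:",(np.median(B,0)-O)@ax,(np.median(B,0)-O)@hh)
    return N,m0
E
python3 - <<'E'
from workcell import *
from h import *
s=read_state();p=s["eef_pos"].copy();p[2]=300;movel(p,max_speed=200);open_gripper()
best=None
for s in(1,-1):
    q=[inverse_kinematics(*pose(l,d,s)) for l,d in((.405,250),(.405,148),(.2,148),(0,148),(-.09,148))]
    print(s,[None if x is None else np.round(x,2) for x in q])
    if all(x is not None for x in q) and (best is None or abs(q[0][6])<best[0]): best=(abs(q[0][6]),s)
print(best);movep(*pose(.405,250,best[1]))
for n in("scene","top"):
    c=camera(n);print(n);measure(c);cv2.imwrite(f"pics/{n}2.png",c["image"])
st=read_state();print(st["time"],st["eef_pos"],st["ft_force"])
w=camera("wrist");cv2.imwrite("pics/w2.png",w["image"])
E
```

```text
1 [array([-0.57,  0.45,  0.15,  1.81,  0.39,  1.01,  1.13]), array([-0.54,  0.58,  0.2 ,  1.89,  0.42,  0.78,  1.11]), array([-0.31,  0.54,  0.12,  1.86,  0.2 ,  0.75,  1.43]), array([-0.08,  0.54,  0.03,  1.81, -0.02,  0.79,  1.75]), array([ 0.01,  0.56, -0.  ,  1.77, -0.12,  0.83,  1.89])]
-1 [array([-1.06,  0.62,  0.89,  1.83, -0.08,  0.91, -1.56]), array([-0.96,  0.76,  0.85,  1.91, -0.23,  0.7 , -1.43]), array([-0.74,  0.67,  0.75,  1.89, -0.36,  0.74, -1.19]), array([-0.52,  0.65,  0.69,  1.83, -0.54,  0.85, -0.92]), array([-0.43,  0.66,  0.66,  1.8 , -0.61,  0.92, -0.81])]
(np.float64(1.1259406339703608), 1)
scene
plane 2488 lean 0.4032496171518691 yaw -0.0018429494668167345 mid O.n -139.84138585726274 exp -139.66211732274257
bar 282 [ 15.90963814 -61.96898239  45.07345407] own x,h: 1.7548629399907523 -63.95460750162455
top
plane 1946 lean 0.4049523280073982 yaw 0.003921286249244427 mid O.n -142.74946982370446 exp -142.5086011048123
bar 172 [ 12.74089785 -59.0436653   45.30300707] own x,h: -0.6853494784546131 -60.39880120025781
8.4333 [553.79095221  70.32094993 233.50171337] [ 0.65855107  0.09217744 -0.06819842]
```

View pics/w2.png

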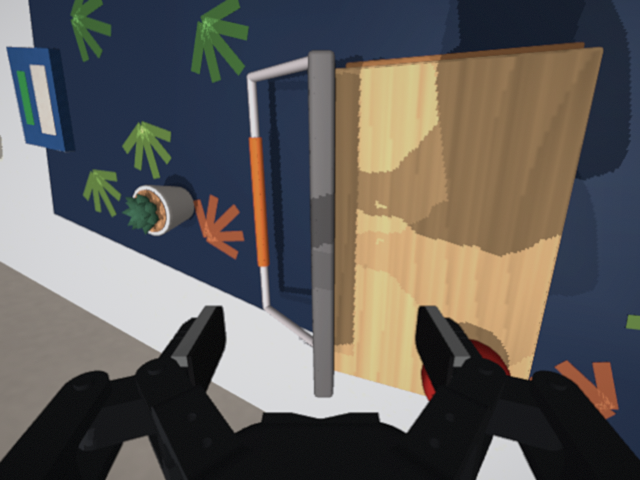

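Edge is centred between the fingers (column 321), the orange bar stands out behind at column 260, and the display hasn't moved. Now I'll grasp and tip it up.

```bash
python3 - <<'E'
from workcell import *
from h import *
def st(t):
    s=read_state();print(t,round(s["time"],2),s["eef_pos"].round(1),"F",s["ft_force"].round(1),"M",s["torque"].round(2),"gap",round(s["finger_gap"],1),"g",round(s["gripper_force"],1));return s
L=.404
p,R=pose(L,149,1)
print(movel(p,R,max_speed=100,guard=8));st("down")
clamp();s=st("clamp")
# tool offset relative to slab, fixed by the grasp
off=s["eef_pos"]-pose(L,149,1)[0];print("off",off.round(2))
C=O+8*axes(L)[0];C[2]=0;print("C",C)
for l in (.32,.24,.16,.08,0,-.05,-.075):
    Ol=(C-8*axes(l)[0]) if l>=0 else C-16*hh+8*axes(l)[0]
    a=L-l;oo=axes(l)
    o0=axes(L);d=np.array([off@ax,off@o0[0],off@o0[1]+ (O-(C-8*o0[0]))@o0[1]])
    p,R=pose(l,149,1,Ol)
    p=p+d[0]*ax+d[1]*oo[0]+d[2]*oo[1]
    g=movel(p,R,max_speed=50,guard=30)
    st(l)
    if g: print("GUARD");break
for n in("scene","top"):
    c=camera(n);cv2.imwrite(f"pics/{n}3.png",c["image"])
    if n=="scene":cv2.imwrite("pics/s3.png",cv2.resize(c["image"][150:330,230:470],(800,600)))
E
```

```text
False
down 9.64 [562.5  33.  140.7] F [0.1 0.3 0.3] M [0.37 0.01 0.  ] gap 85.5 g 0.0
clamp 10.28 [562.3  32.8 140.4] F [-1.1  1.5  4.5] M [0.24 0.37 0.03] gap 15.1 g 58.4
off [0.08 0.11 0.17]
C [573.63857633 -17.22021508   0.        ]
0.32 10.68 [564.7  20.4 144. ] F [-0.8 -3.9 -2.7] M [-0.72  0.08 -0.18] gap 15.1 g 59.3
0.24 11.07 [567.4   9.5 146.7] F [-0.5 -4.  -2. ] M [-1.32  0.07 -0.16] gap 15.5 g 59.6
0.16 11.47 [570.2  -1.6 148.5] F [-0.5 -4.2  0.9] M [-1.65 -0.05 -0.13] gap 15.2 g 59.9
0.08 11.86 [572.9 -12.7 149.5] F [-1.5 -4.   4.7] M [-1.27  0.32 -0.11] gap 14.6 g 60.6
0 12.25 [575.7 -24.4 149.4] F [-0.5 -3.6  6.8] M [-1.15  0.27 -0.28] gap 14.7 g 61.3
-0.05 12.55 [577.3 -30.6 149.6] F [-2.1  2.9  7.1] M [0.9  0.53 0.16] gap 15.1 g 61.5
-0.075 12.8 [578.1 -34.3 149.5] F [-1.8  2.2  6.2] M [0.95 0.55 0.11] gap 15.1 g 61.4
```

View pics/s3.png

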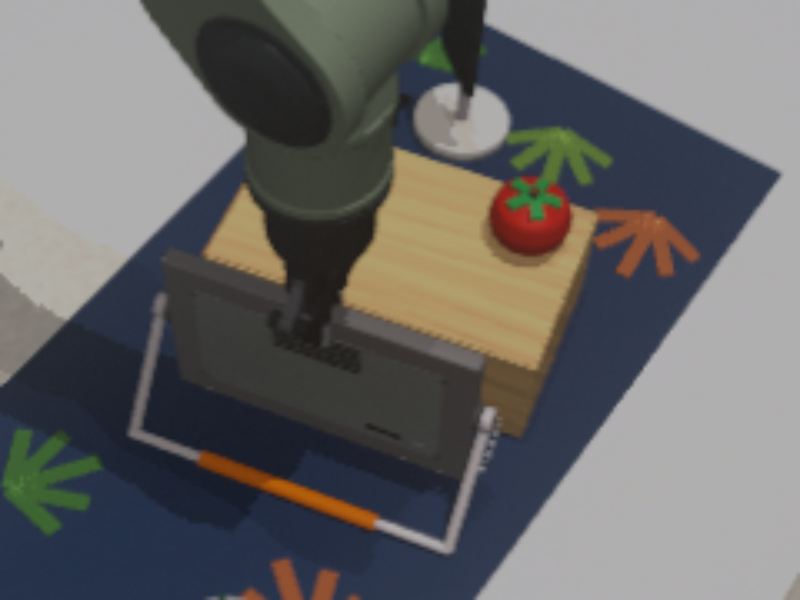

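Display now stands near vertical in the gripper, with the bar from about (200,458) to (380,525), behind it and near the desk; nothing touches the unit. I'll measure the lean and bring the bar to the desk.

```bash
cat >> h.py <<'E'
def check(c):
    P=cloud(c);hsv=cv2.cvtColor(c["image"],cv2.COLOR_BGR2HSV)
    Q=P[150:330,230:430].reshape(-1,3);r=Q-O
    r2=r@hh
    Q=Q[(abs(r@ax)<105)&(Q[:,2]>20)&(Q[:,2]<130)&(abs(r2)<40)]
    for i in range(10):
        m0=Q.mean(0);N=np.linalg.svd(Q-m0,full_matrices=False)[2][2];e=abs((Q-m0)@N);Q=Q[e<max(2,2*e.std())]
    N=N*np.sign(N[1]);m=(cv2.inRange(hsv,(8,190,60),(17,255,255))>0)&(np.linalg.norm(P-O,axis=2)<130)&(abs((P-O)@ax)<85)
    B=P[m];print("plane",len(Q),"lean",np.arcsin(-N[2]).round(4),"yaw",(np.arctan2(-N[0],N[1])-np.arctan2(ax[1],ax[0])).round(3),"back low edge h",((m0-O)@hh+ (m0[2])*N[2]/np.hypot(N[0],N[1])).round(1),"bar n",len(B),"top z pct",np.nanpercentile(B[:,2],[50,80,95]).round(1),"h",np.median((B-O)@hh).round(1))
E
python3 - <<'E'
from workcell import *
from h import *
def st(t):
    s=read_state();R=s["tool_rot"];print(t,round(s["time"],2),"z",s["eef_pos"].round(1),"tool lean",np.arctan2(-R[:,2]@hh,-R[2,2]).round(4),"F",s["ft_force"].round(1),"M",s["torque"].round(2));return s
s=st("now");check(camera("scene"))
# continue about the back lower corner, relative to the present pose
R=s["tool_rot"];l0=np.arctan2(-R[:,2]@hh,-R[2,2])
C=O+8*axes(.404)[0]-16*hh;C[2]=0
for l in(-.085,-.095):
    a=l0-l  # tilt back
    D=cv2.Rodrigues(ax*a)[0]
    g=movel(C+D@(s["eef_pos"]-C),D@R,max_speed=15,guard=20);wait(.3);st((l,g));check(camera("scene"))
E
```

```text
now 12.9 z [578.  -34.1 149.5] tool lean -0.0739 F [-1.6  2.5  6.3] M [0.75 0.46 0.14]
plane 1418 lean -0.0788 yaw -0.002 back low edge h -6.6 bar n 276 top z pct [12.3 14.8 16.9] h -74.6
(-0.085, False) 13.5 z [578.1 -34.6 149.5] tool lean -0.083 F [-2.5 -1.5  6.1] M [-0.36  0.58  0.07]
plane 1414 lean -0.0819 yaw -0.002 back low edge h -6.7 bar n 274 top z pct [12.2 14.5 16.7] h -74.6
(-0.095, False) 14.1 z [578.5 -36.  149.4] tool lean -0.093 F [-2.1 -2.4  6.7] M [-0.44  0.56  0.09]
plane 1378 lean -0.092 yaw -0.001 back low edge h -6.8 bar n 276 top z pct [11.1 14.3 15.8] h -74.9
```

```bash
python3 - <<'E'
from workcell import *
import cv2
wait(.5);c=camera("scene");cv2.imwrite("pics/s4.png",cv2.resize(c["image"][150:360,230:510],(800,600)))
s=read_state();print(s["time"],s["ft_force"],s["torque"],s["gripper_force"],s["finger_gap"],s["qvel"].max())
E
```

```text
14.7 [-1.15384784 -1.78112669  4.2495227 ] [-0.37769402  0.54311092  0.09683596] 61.3575804233551 15.118830369686052 0.0008901185497950583
```

View pics/s4.png

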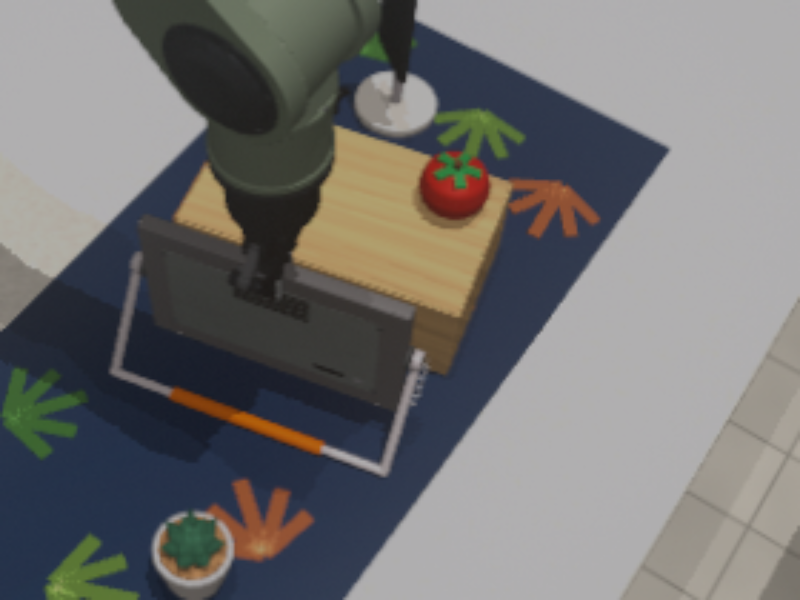

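The display stands on its lower edge with the bar (from (170,395) to (325,447)) on the desk. It is clear of the unit, and the jar (455,185) and succulent (193,550) look undisturbed.

```bash
python3 -c "
from workcell import *
print(finish_job())"
```

```text
the job is handed in; nothing more can be done
None
```

The job is handed in: the handle is fully out as the rear stand, and the display stands upright with its bar at the desk (leaning back 0.09 rad), clear of the drawer unit and still gripped at about 61 N.

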